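# Seat the three-hole platform on the vial shaker

### The arm

A 6-joint arm with a two-finger parallel gripper is mounted at the origin on a cart in front of the work surface, level with it; the furniture and walls round the work are solid. World frame = base frame: x ahead of the robot, y to its left, z up, the work surface at z = 0. Lengths are in m, angles in rad, forces in N, time in s.
With the tool pointing down it reaches from about 0.25 to 0.8 m from the base axis. Payload 3.9 kg.
Tool frame: the origin (TCP) lies at the very end of the fingers, on their centre line; the grasp point (between the pads) lies 19 mm behind it; z points along the fingers, y is the line along which they close (so a half turn about z gives the same grasp; the last joint's range is limited). The gripper opens to 85 mm and grips with 20 to 120 N. Pads are 22 mm wide; open, the fingers measure 114 mm over their backs; the gripper's body (76 mm by 85 mm) begins 54 mm behind the grasp point. The pads swing forward as they close: fully open they stand 13 mm farther back than shut.
Start: joints at [1.265, 0.26, -0.138, 1.173, 0, 1.571], TCP at [0.158, 0.501, 0.231] pointing down, gripper open.
Joint ranges: [-2.78, 2.78], [-0.83, 1.72], [-1.28, 1.37], [-1.9, 2.12], [-1.57, 1.48], [-3.14, 3.14]. Speed limits (rad/s): [2.57, 2.57, 3.14, 3.14, 3.14, 3.14].

### API

Orientations are given as a rotation vector (axis times angle).
In Python, from rig import manip gives the robot as it stands.
- The arm moves only by the shell command python3 -m handwheel 'ROWS' [FORCE]. ROWS is a JSON object of lists of equal length, an entry for each row: "gripper": the closure, from 0 (fully open) to 1 (shut); "linear": the shift along the tool's x, y, z in mm, a list of three; "roll": the turn about the tool's z in rad. A call has 1 to 5 rows; each row is the pose to reach, as a shift and turn from the pose commanded when the call began, along the tool's axes at that moment; what a row does not reach only later rows make up. A row lasts 1/10 s, in which the tool goes at most 50 mm and 8.59 degrees, less where a joint would pass 70% of its speed; a pose out of reach is approached as far as the arm can. A call with a gripper value outside its range is refused whole. The fingers move at their own pace and stop on an object; FORCE is the grip in N (left out, the last holds). Time passes only in rows, so rows that repeat a pose let the fingers close. It gives the time, the measured TCP pose, the force, the opening and the grip force at its end, in the units of the state.
- manip.observe(): the state, without advancing time (a new reading comes with each control period).
- manip.grab_frame(name): name is "scene" or "top" or "wrist"; returns the picture (480x640x3 uint8, red, green, blue); there is no depth.
- manip.calibration(name): a dict with "vfov" (degrees; the focal length in pixels is half the picture's height over the tangent of half this angle, whatever the lens; pixels are square), "cx", "cy" (the principal point, pixels), "D" ([k1, k2, p1, p2, k3] as OpenCV has them; the pictures are not rectified), "extrinsics" (4x4, takes a point from camera to world coordinates); the wrist camera has in their place "tool_from_camera" (4x4, takes a point from camera to tool coordinates, whose origin is the TCP and whose axes are the flange's). Camera axes: x right, y up, looking along -z (the intrinsics and any distortion apply to the point x, -y, -z); pixel columns grow to the right and rows downward; lengths in m; the calibration is good to about 2 mm. A picture is of the moment at which its call begins: read the wrist's pose just before it. calibration takes no time and is no camera call.
- manip.close_job(): hands the job in; it is judged then, once.
The state is a dict: "time": time; "qpos": joint angles; "qvel": joint speeds; "tau": joint torques, N m; "tool_pos": TCP position; "tcp_rot": TCP orientation; "contact_force": force on the tool from outside, world axes, zero at the start; "torque": the same for the moment, N m; "grip_width": finger opening in m; "gripper_force": force on a finger pad.
Only numpy, scipy, OpenCV 4.12 (cv2) and the standard library are available. Lean on these libraries where they do the work, as an engineer would, in place of code of your own. Each camera call takes 0.05 s, during which the arm holds its last target. There are 200 camera calls.

### The job

Get the vial shaker ready: pick up the round platform that has three holes by its upright grip, turn it so that its holes line up with the shaker's three studs, and lower it gently over them until it lies flat on the shaker's steel deck. Let go of it there, and leave the four-hole platform where it is.

Things in the scene. Friction and masses are not known exactly. Their poses are not given: they have to be found in the camera images.
- three_hole_grip (a point): Centre of the grip of the loose platform with THREE 30 mm holes, centred 42 mm from its axis: one on this point's +x, others at 120, 240 deg. Dark steel disc 128 mm across, 8 thick. On a central stem an upright black bar, 16 mm thick (x), 50 long (y), 34 tall, its centre (this point) 51 mm above the disc's underside. z up. 0.22 kg, lies flat in one of two places
- four_hole_grip (a point): The same point of the other loose platform: the same disc, grip and size, but with FOUR 30 mm holes, 90 degrees apart, so it does not fit the shaker. To be left alone.
- shaker: Round white vial shaker, 148 mm across, fixed. Origin: centre of its underside, on the counter; z up; black control panel at -x. Flat steel deck 128 mm across, 42 mm above the origin; from it rise three studs 10 mm thick, 20 tall, 42 mm from the axis: one on +x, others at 120, 240 deg. A fitting platform goes on at any of three headings, 120 deg apart, with 9 mm of play all round.
Not all that is in view belongs to the job. What is shaped like the part that bears three_hole_grip but orange is not meant.

How it is judged:
By the outcome, as a careful person would: the job done as asked, in the order asked, and still so for the second after the job is handed in, with the robot touching nothing.
It also fails if it takes over 38 s, if anything falls off the work surface, if the arm or the gripper's body presses on something with over 40 N, if the wrist force passes 120 N, or if a joint passes its speed limit or range.

## Working session

There is one attempt and no reset: what is moved stays moved. The work goes in short steps, Python scripts to look and compute and a shell command to move; the robot and the scene stay as the last step left them, time stands still between calls to the robot, and variables do not carry over. Pictures are saved under pics/ and viewed, at most 10 in all, crops included, and the job is handed in when it is done.

```bash
mkdir -p pics; ls
python3 - <<'E'
from rig import manip
import cv2,numpy as np
for n in ("scene","top"):
    f=manip.grab_frame(n); cv2.imwrite(f"pics/{n}0.png",f[:,:,::-1]); 
for n in ("scene","top","wrist"):print(n,manip.calibration(n))
s=manip.observe();print(s)
E
```

```text
pics
scene {'vfov': 44.1446642268927, 'cx': 317.9599728269925, 'cy': 237.6283197638565, 'D': array([-0.07877466,  0.        ,  0.        ,  0.        ,  0.        ]), 'extrinsics': array([[-0.43831718,  0.48301679, -0.75800583, -0.41165652],
       [-0.8987443 , -0.24649901,  0.36262505,  0.72455202],
       [-0.01169369,  0.8401982 ,  0.54215333,  0.6614188 ],
       [ 0.        ,  0.        ,  0.        ,  1.        ]])}
top {'vfov': 42.83864139460922, 'cx': 314.9790157279666, 'cy': 246.01423116595737, 'D': array([-0.09185903,  0.        ,  0.        ,  0.        ,  0.        ]), 'extrinsics': array([[ 0.00990923,  0.99587463, -0.09019717,  0.32367527],
       [-0.99988906,  0.01087138,  0.01018221,  0.32809836],
       [ 0.01112077,  0.09008627,  0.99587188,  1.43636498],
       [ 0.        ,  0.        ,  0.        ,  1.        ]])}
wrist {'vfov': 69.90667541114561, 'cx': 315.6952968363734, 'cy': 242.00582080367434, 'D': array([0.00664877, 0.        , 0.        , 0.        , 0.        ]), 'tool_from_camera': array([[ 9.90303745e-04,  9.60837017e-01,  2.77112333e-01,
         6.97
[... 265 characters left out ...]
]])}
{'time': 0.1, 'qpos': array([ 1.26500945e+00,  2.60621658e-01, -1.39245254e-01,  1.17272107e+00,
       -2.65068018e-05,  1.57081016e+00]), 'qvel': array([-9.72463634e-05, -2.59382302e-03,  4.44115860e-03, -4.46486775e-04,
        5.38391347e-05,  1.14401710e-04]), 'tau': array([-1.60037271e-04, -4.06508124e+01,  2.54527527e+01,  1.00522288e-02,
        1.99457560e-06, -6.37860452e-06]), 'tool_pos': array([0.15786816, 0.50004782, 0.23054444]), 'tcp_rot': array([-4.78443384e-01, -3.10469625e+00,  2.78762302e-03]), 'contact_force': array([-0.20920261, -0.26439055,  1.72656773]), 'torque': array([0.00187472, 0.0018855 , 0.01879118]), 'gripper_force': 0.0, 'grip_width': 0.08566655333955894}
```

View pics/scene0.png

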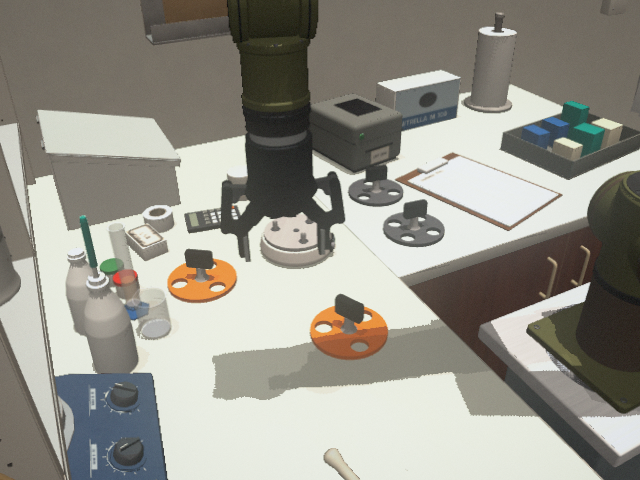

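View pics/top0.png

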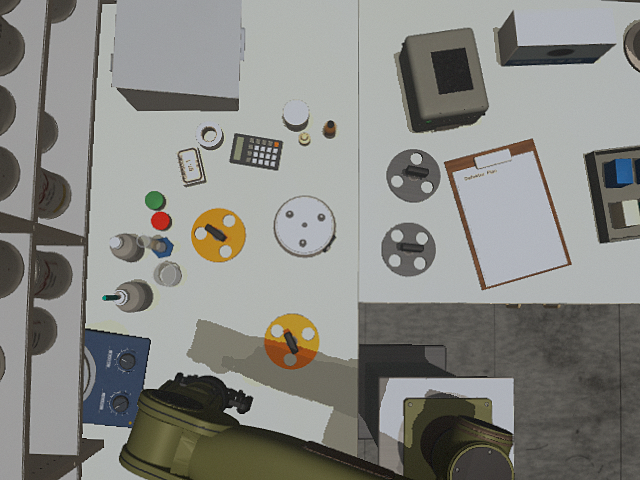

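The three-hole dark platform seems to be the one at top-view pixel (413,175), with the four-hole one at (408,249) and the shaker at (305,226), its panel at about (330,243). I'll enlarge and measure.

```bash
cat > h.py <<'E'
import numpy as np,cv2
from rig import manip
from scipy.spatial.transform import Rotation as R
def cam(n,s=None):
    c=manip.calibration(n); f=240/np.tan(np.radians(c["vfov"]/2))
    K=np.array([[f,0,c["cx"]],[0,f,c["cy"]],[0,0,1]])
    if n=="wrist":
        T=np.eye(4);T[:3,:3]=R.from_rotvec(s["tcp_rot"]).as_matrix();T[:3,3]=s["tool_pos"];T=T@c["tool_from_camera"]
    else: T=c["extrinsics"]
    return K,c["D"],T
def plane(n,px,z,s=None):
    K,D,T=cam(n,s)
    p=cv2.undistortPoints(np.array(px,float).reshape(-1,1,2),K,D)[:,0]
    d=np.c_[p[:,0],-p[:,1],-np.ones(len(p))]@T[:3,:3].T
    return T[:3,3]+d*((z-T[2,3])/d[:,2])[:,None]
E
python3 - <<'E'
from h import *
f=cv2.imread("pics/top0.png")
a=cv2.resize(f[130:290,370:450],None,fx=4,fy=4,interpolation=2)[:600]; b=cv2.resize(f[185:270,260:350],None,fx=5,fy=5,interpolation=2)
o=np.zeros((600,780,3),np.uint8);o[:a.shape[0],:320]=a;o[:425,325:775]=b;cv2.imwrite("pics/crop0.png",o)
g=cv2.cvtColor(f,cv2.COLOR_BGR2GRAY)
for c in [(413,175),(408,249)]:
    m=(g<130).astype(np.uint8); y,x=np.mgrid[:480,:640]; m[(x-c[0])**2+(y-c[1])**2>34**2]=0
    n,l,st,ce=cv2.connectedComponentsWithStats(m)
    l0=1+np.argmax(st[1:,4]); cs,h=cv2.findContours((l==l0).astype(np.uint8),cv2.RETR_CCOMP,cv2.CHAIN_APPROX_NONE)
    for q,hh in zip(cs,h[0]):
        A=cv2.contourArea(q)
        if A>20:
            e,w,an=cv2.fitEllipse(q); print(A,np.round(e,1),np.round(w,1),plane("top",[e],.008)[0].round(4))
E
```

```text
2185.5 [413.  175.4] [52.3 53.3] [0.6244 0.0818 0.008 ]
118.5 [426.4 186.9] [12.  12.7] [0.5972 0.0499 0.008 ]
125.5 [396.4 180.9] [12.2 13.3] [0.6106 0.1215 0.008 ]
123.5 [415.9 158.5] [12.  13.3] [0.6658 0.0744 0.008 ]
2231.0 [408.  249.1] [52.9 53.7] [0.4481 0.0946 0.008 ]
132.5 [419.2 262.9] [12.2 14. ] [0.4158 0.0683 0.008 ]
137.5 [394.2 260.3] [12.7 13.9] [0.4214 0.1272 0.008 ]
132.5 [421.3 237.8] [12.6 13.8] [0.4752 0.0628 0.008 ]
136.5 [396.5 235.4] [12.8 13.7] [0.4803 0.1218 0.008 ]
```

View pics/crop0.png

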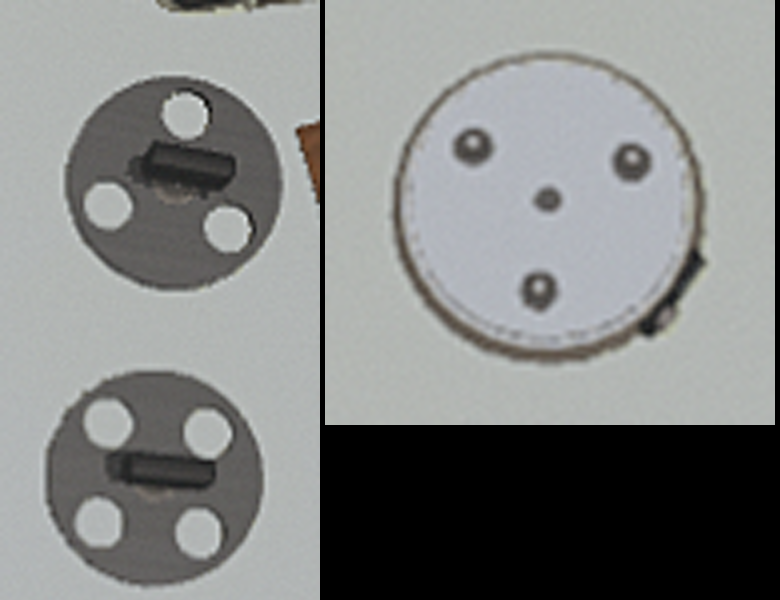

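```bash
cat >> h.py <<'E'
def toolyaw(s): # heading of tool y
    y=R.from_rotvec(s["tcp_rot"]).as_matrix()[:,1]; return np.degrees(np.arctan2(y[1],y[0]))
def plan(s,goal,yaw):
    M=R.from_rotvec(s["tcp_rot"]).as_matrix(); d=M.T@(np.array(goal)-s["tool_pos"])*1000
    dh=(yaw-toolyaw(s)+180)%360-180
    print("linear",d.round(1),"roll(tool z down) options",[round(-np.radians(dh),3),round(-np.radians((dh+360)%360-180),3)],"tooly",round(toolyaw(s),1),"zaxis",M[:,2].round(3),"q6",s["qpos"][5].round(3))
E
python3 - <<'E'
from h import *
f=cv2.imread("pics/top0.png");g=cv2.cvtColor(f,cv2.COLOR_BGR2GRAY)
P=[]
for c in [(289.6,214.4),(321.4,217.4),(303,243.2)]:
    y,x=np.mgrid[:480,:640];m=(g<140)&((x-c[0])**2+(y-c[1])**2<49); P.append([x[m].mean(),y[m].mean()])
w=plane("top",P,.055);c=w.mean(0);d=w-c
print(np.round(P,1),w.round(4),c.round(4),np.hypot(d[:,0],d[:,1]).round(4),np.degrees(np.arctan2(d[:,1],d[:,0])).round(1))
print(plane("top",[[260+(548-325)/5,185+200/5]],.044))
s=manip.observe(); plan(s,[.624,.082,.16],-10.5)
E
```

```text
[[289.2 214. ]
 [320.8 217. ]
 [302.3 242.7]] [[0.5213 0.3734 0.055 ]
 [0.5152 0.3013 0.055 ]
 [0.456  0.3429 0.055 ]] [0.4975 0.3392 0.055 ] [0.0417 0.0418 0.0417] [ 55.2 -64.9 174.9]
[[0.49788832 0.33813322 0.044     ]]
linear [-570.4 -258.2   71. ] roll(tool z down) options [np.float64(1.448), np.float64(-1.693)] tooly 72.5 zaxis [-0.001 -0.002 -1.   ] q6 1.571
```

```bash
python3 -m handwheel '{"gripper":[0,0,0,0,0],"linear":[[-38,-17,5],[-76,-34,10],[-114,-52,15],[-152,-69,20],[-190,-86,24]],"roll":[0,0,0,0,0]}' && python3 -m handwheel '{"gripper":[0,0,0,0,0],"linear":[[-38,-17,5],[-76,-34,10],[-114,-52,15],[-152,-69,20],[-190,-86,24]],"roll":[0,0,0,0,0]}' && python3 -m handwheel '{"gripper":[0,0,0,0,0],"linear":[[-38,-17,5],[-76,-34,10],[-114,-52,15],[-152,-69,20],[-190,-86,24]],"roll":[0,0,0,0,0]}' && python3 -m handwheel '{"gripper":[0,0,0,0,0],"linear":[[0,0,0],[0,0,0],[0,0,0],[0,0,0],[0,0,0]],"roll":[0.145,0.29,0.435,0.58,0.724]}' && python3 -m handwheel '{"gripper":[0,0,0,0,0],"linear":[[0,0,0],[0,0,0],[0,0,0],[0,0,0],[0,0,0]],"roll":[0.145,0.29,0.435,0.58,0.724]}' && python3 -m handwheel '{"gripper":[0,0],"linear":[[0,0,0],[0,0,0]],"roll":[0,0]}'
python3 - <<'E'
from h import *
s=manip.observe();f=manip.grab_frame("wrist");cv2.imwrite("pics/w1.png",f[:,:,::-1]);print(s["time"]);np.save("s1.npy",s,allow_pickle=True)
plan(s,[.6245,.082,.032],-10.5)
E
```

```text
time: 0.6
tool_pos: [0.314, 0.3599, 0.2067]
tcp_rot: [-0.478, -3.105, 0.001]
contact_force: [0.3, 0.3, 0.6]
grip_width: 0.0854
gripper_force: 0.0
time: 1.1
tool_pos: [0.4693, 0.2206, 0.1827]
tcp_rot: [-0.479, -3.104, 0.001]
contact_force: [-0.5, -0.3, 0.6]
grip_width: 0.0853
gripper_force: 0.0
time: 1.6
tool_pos: [0.6245, 0.0815, 0.1584]
tcp_rot: [-0.479, -3.104, 0.0]
contact_force: [0.3, 0.2, -0.0]
grip_width: 0.0854
gripper_force: 0.0
time: 2.1
tool_pos: [0.6235, 0.0828, 0.1586]
tcp_rot: [-1.555, -2.728, 0.001]
contact_force: [-0.3, 0.4, 0.5]
grip_width: 0.0854
gripper_force: 0.0
time: 2.6
tool_pos: [0.6235, 0.083, 0.1586]
tcp_rot: [-2.421, -2.002, 0.002]
contact_force: [0.1, 0.1, -0.4]
grip_width: 0.0854
gripper_force: 0.0
time: 2.8
tool_pos: [0.6237, 0.083, 0.1589]
tcp_rot: [-2.412, -2.012, 0.001]
contact_force: [-0.6, -0.5, 0.3]
grip_width: 0.0856
gripper_force: 0.0
2.8
linear [ -0.8   1.1 126.9] roll(tool z down) options [np.float64(0.003), np.float64(-3.138)] tooly -10.3 zaxis [-0.001 -0.    -1.   ] q6 1.883
```

View pics/w1.png

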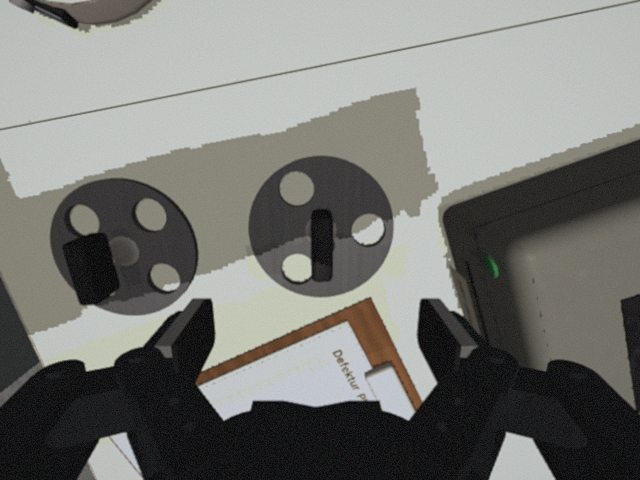

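The wrist view shows the three-hole platform at (321,226) with holes at (297,188), (368,229) and (298,268). The bar is upright at (321,244), parallel to the pads and centred between the fingers. I'll check these against the plane before descending.

Run:
```python
from h import *
s=np.load("s1.npy",allow_pickle=True).item()
w=plane("wrist",[[297,188],[368,229],[298,268]],.007,s);c=w.mean(0);d=w-c
print(w.round(4),c.round(4),np.hypot(d[:,0],d[:,1]).round(4),np.degrees(np.arctan2(d[:,1],d[:,0])).round(1),plane("wrist",[[322,210],[322,280]],.068,s))
plan(s,[*c[:2],.032],-10.5)
```

```text
[[0.6141 0.1176 0.007 ]
 [0.6689 0.071  0.007 ]
 [0.601  0.046  0.007 ]] [0.628  0.0782 0.007 ] [0.0418 0.0415 0.042 ] [ 109.4  -10.  -130. ] [[0.6328754  0.10668456 0.068     ]
 [0.62388136 0.05550518 0.068     ]]
linear [ -3.9   5.2 126.9] roll(tool z down) options [np.float64(0.003), np.float64(-3.138)] tooly -10.3 zaxis [-0.001 -0.    -1.   ] q6 1.883
```

```bash
python3 -m handwheel '{"gripper":[0,0,0,0,0],"linear":[[-2,3,25],[-2,3,55],[-2,3,85],[-2,3,110],[-2,3,126]],"roll":[0,0,0,0,0]}' 50 && python3 -m handwheel '{"gripper":[0,0.3,0.6,1,1],"linear":[[0,0,0],[0,0,0],[0,0,0],[0,0,0],[0,0,0]],"roll":[0,0,0,0,0]}' 50 && python3 -m handwheel '{"gripper":[1,1,1,1,1],"linear":[[0,0,0],[0,0,0],[0,0,0],[0,0,0],[0,0,0]],"roll":[0,0,0,0,0]}' 60
```

```text
time: 3.35
tool_pos: [0.625, 0.0803, 0.031]
tcp_rot: [-2.412, -2.011, 0.004]
contact_force: [0.5, -0.5, 0.7]
grip_width: 0.0854
gripper_force: 0.0
time: 3.85
tool_pos: [0.6273, 0.0806, 0.0344]
tcp_rot: [2.414, 2.009, 0.003]
contact_force: [-0.5, -0.1, -0.6]
grip_width: 0.0282
gripper_force: 0.0
time: 4.35
tool_pos: [0.6274, 0.0805, 0.0342]
tcp_rot: [2.414, 2.008, 0.002]
contact_force: [-0.3, -0.9, 5.9]
grip_width: 0.0152
gripper_force: 59.6
```

```bash
python3 -m handwheel '{"gripper":[1,1,1,1,1],"linear":[[0,0,-10],[0,0,-35],[0,0,-65],[0,0,-95],[0,0,-120]],"roll":[0,0,0,0,0]}' 60
python3 - <<'E'
from h import *
s=manip.observe();print(s["contact_force"],s["grip_width"])
plan(s,[.4975,.339,.154],55)
E
```

```text
time: 4.85
tool_pos: [0.6259, 0.0805, 0.1544]
tcp_rot: [-2.415, -2.009, 0.001]
contact_force: [0.2, -0.2, -2.4]
grip_width: 0.0154
gripper_force: 58.8
[ 0.23098534 -0.23988316 -2.43875056] 0.015381130250456383
linear [ 230.9 -173.3    0.6] roll(tool z down) options [np.float64(-1.143), np.float64(1.999)] tooly -10.5 zaxis [-0.001  0.    -1.   ] q6 1.882
```

```bash
python3 -m handwheel '{"gripper":[1,1,1,1,1],"linear":[[15,-11,0],[37,-28,0],[62,-47,0],[88,-66,0],[115,-86,0]],"roll":[0,0,0,0,0]}' && python3 -m handwheel '{"gripper":[1,1,1,1,1],"linear":[[26,-20,0],[52,-39,0],[78,-59,0],[102,-77,0],[116,-87,0]],"roll":[0,0,0,0,0]}' && python3 -m handwheel '{"gripper":[1,1,1,1,1],"linear":[[0,0,0],[0,0,0],[0,0,0],[0,0,0],[0,0,0]],"roll":[-0.06,-0.18,-0.31,-0.44,-0.57]}' && python3 -m handwheel '{"gripper":[1,1,1,1,1],"linear":[[0,0,0],[0,0,0],[0,0,0],[0,0,0],[0,0,0]],"roll":[-0.13,-0.27,-0.4,-0.52,-0.573]}' && python3 -m handwheel '{"gripper":[1,1,1],"linear":[[0,0,0],[0,0,0],[0,0,0]],"roll":[0,0,0]}'
python3 - <<'E'
from h import *
s=manip.observe();f=manip.grab_frame("wrist");cv2.imwrite("pics/w2.png",f[:,:,::-1]);np.save("s2.npy",s,allow_pickle=True)
t=manip.grab_frame("top");cv2.imwrite("pics/t2.png",t[:,:,::-1])
b=cv2.imread("pics/t2.png")[170:280,240:370]
o=np.zeros((480,640,3),np.uint8);o=f[:,:,::-1].copy();cv2.imwrite("pics/t2c.png",cv2.resize(b,None,fx=5,fy=5,interpolation=2))
plan(s,[.4975,.339,.154],55)
E
```

```text
time: 5.35
tool_pos: [0.5602, 0.2104, 0.1514]
tcp_rot: [-2.414, -2.008, 0.005]
contact_force: [-0.1, -0.1, -3.1]
grip_width: 0.0153
gripper_force: 58.8
time: 5.85
tool_pos: [0.4953, 0.3409, 0.1517]
tcp_rot: [-2.411, -2.012, 0.005]
contact_force: [0.3, -0.2, -3.4]
grip_width: 0.0152
gripper_force: 58.8
time: 6.35
tool_pos: [0.4974, 0.3385, 0.1521]
tcp_rot: [-1.745, -2.611, 0.004]
contact_force: [-0.5, -0.3, -2.7]
grip_width: 0.0149
gripper_force: 58.9
time: 6.85
tool_pos: [0.4975, 0.3385, 0.1521]
tcp_rot: [-0.94, -2.996, 0.003]
contact_force: [-0.1, 0.5, -2.3]
grip_width: 0.015
gripper_force: 58.9
time: 7.15
tool_pos: [0.4981, 0.3389, 0.1529]
tcp_rot: [-0.946, -2.995, 0.001]
contact_force: [-0.3, 0.1, -2.5]
grip_width: 0.015
gripper_force: 58.9
linear [ 0.5 -0.3 -1.1] roll(tool z down) options [np.float64(-0.001), np.float64(3.141)] tooly 55.0 zaxis [-0.001 -0.001 -1.   ] q6 1.209
```

View pics/w2.png

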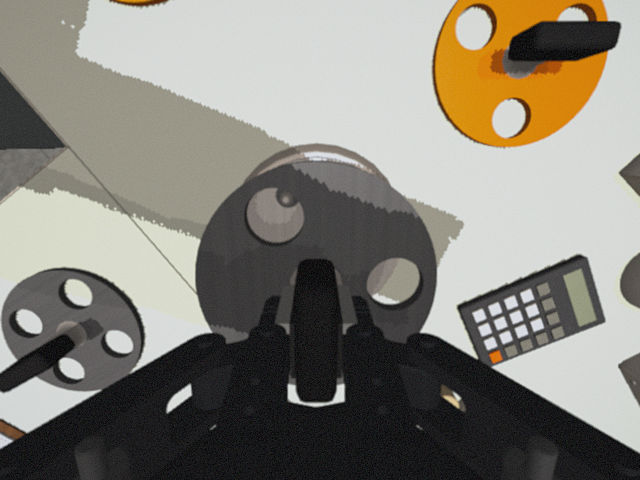

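View pics/t2c.png

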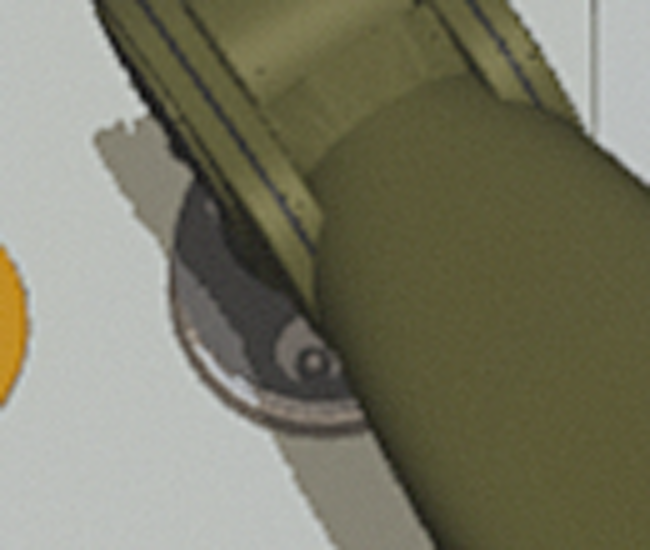

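The wrist view shows one hole at (275,216) with a stud tip inside it at (287,199), and a second hole at (395,281). In the top view the third stud sits inside its hole at crop (315,362). Comparing hole and stud positions in both cameras:

Run:
```python
from h import *
s=np.load("s2.npy",allow_pickle=True).item()
h=plane("wrist",[[275,216],[395,281]],.127,s);st=plane("wrist",[[287,199]],.062,s)
print("holes",h.round(4),"dist",np.linalg.norm(h[0]-h[1]).round(4),"stud",st.round(4))
# centre of disc from two holes
a=s["tool_pos"][:2]
for q in h: print(np.round(q[:2]-a,4),np.hypot(*(q[:2]-a)).round(4),np.degrees(np.arctan2(*(q[:2]-a)[::-1])).round(1))
px=[[240+315/5,170+362/5],[240+312/5,170+355/5]]
print("top stud",plane("top",px[:1],.062).round(4),"top hole",plane("top",px[1:],.127).round(4))
```

```text
holes [[0.458  0.3415 0.127 ]
 [0.5224 0.3725 0.127 ]] dist 0.0715 stud [[0.4597 0.3411 0.062 ]]
[-0.0402  0.0026] 0.0402 176.3
[0.0242 0.0336] 0.0414 54.2
top stud [[0.456  0.3412 0.062 ]] top hole [[0.4528 0.3419 0.127 ]]
```

The hole sits within 2–3 mm of the stud, so I'll correct by about 2 mm in +x and descend, slowing near contact.

```bash
python3 -m handwheel '{"gripper":[1,1,1,1,1],"linear":[[-1.5,1,5],[-1.5,1,20],[-1.5,1,35],[-1.5,1,47],[-1.5,1,52]],"roll":[0,0,0,0,0]}' && python3 -m handwheel '{"gripper":[1,1,1,1,1],"linear":[[0,0,3],[0,0,7],[0,0,11],[0,0,14],[0,0,16]],"roll":[0,0,0,0,0]}' && python3 -m handwheel '{"gripper":[1,1,1,1],"linear":[[0,0,1],[0,0,2],[0,0,4],[0,0,5]],"roll":[0,0,0,0]}'
```

```text
time: 7.75
tool_pos: [0.4994, 0.3385, 0.0996]
tcp_rot: [-0.944, -2.995, 0.003]
contact_force: [0.1, 0.3, -2.9]
grip_width: 0.0153
gripper_force: 58.8
time: 8.25
tool_pos: [0.5003, 0.3391, 0.0852]
tcp_rot: [0.945, 2.996, 0.0]
contact_force: [0.3, -0.0, -3.2]
grip_width: 0.0152
gripper_force: 58.8
time: 8.65
tool_pos: [0.5002, 0.3391, 0.0802]
tcp_rot: [-0.945, -2.996, -0.0]
contact_force: [-0.0, 0.6, -3.2]
grip_width: 0.0148
gripper_force: 58.8
```

Below stud-top level with no contact; about 4 mm is left.

```bash
python3 -m handwheel '{"gripper":[1,1,1,1,1],"linear":[[0,0,0.7],[0,0,1.4],[0,0,2.1],[0,0,2.8],[0,0,2.8]],"roll":[0,0,0,0,0]}'; python3 -m handwheel '{"gripper":[1,1,1],"linear":[[0,0,0.5],[0,0,1],[0,0,1]],"roll":[0,0,0]}'
```

```text
time: 9.15
tool_pos: [0.5002, 0.339, 0.0774]
tcp_rot: [-0.945, -2.996, 0.0]
contact_force: [0.6, 0.3, -3.0]
grip_width: 0.015
gripper_force: 58.8
time: 9.45
tool_pos: [0.5002, 0.3391, 0.0764]
tcp_rot: [-0.945, -2.996, 0.0]
contact_force: [-1.0, -0.2, -2.0]
grip_width: 0.0153
gripper_force: 58.8
```

```bash
python3 -m handwheel '{"gripper":[1,1,1],"linear":[[0,0,0.4],[0,0,0.8],[0,0,0.8]],"roll":[0,0,0]}'; python3 -c "
from rig import manip
print(manip.observe()['contact_force'])"
```

```text
time: 9.75
tool_pos: [0.5002, 0.339, 0.0762]
tcp_rot: [0.945, 2.996, 0.0]
contact_force: [-2.0, -0.8, 2.6]
grip_width: 0.0152
gripper_force: 59.6
[-1.96645943 -0.83456734  2.612548  ]
```

Contact came at the expected height, with the force reversing by about 5 N. Release and retreat.

```bash
python3 -m handwheel '{"gripper":[0.7,0.5,0.2,0,0],"linear":[[0,0,0],[0,0,0],[0,0,0],[0,0,0],[0,0,0]],"roll":[0,0,0,0,0]}' && python3 -m handwheel '{"gripper":[0,0,0,0,0],"linear":[[0,0,0],[0,0,0],[0,0,-5],[0,0,-20],[0,0,-40]],"roll":[0,0,0,0,0]}' && python3 -m handwheel '{"gripper":[0,0,0,0,0],"linear":[[0,0,-30],[0,0,-60],[0,0,-90],[0,0,-110],[0,0,-120]],"roll":[0,0,0,0,0]}'  && python3 -m handwheel '{"gripper":[0,0,0,0,0],"linear":[[25,0,0],[60,0,0],[95,0,0],[130,0,0],[150,0,0]],"roll":[0,0,0,0,0]}'
python3 - <<'E'
from h import *
s=manip.observe();f=manip.grab_frame("scene")[:,:,::-1];t=manip.grab_frame("top")[:,:,::-1]
o=np.zeros((500,800,3),np.uint8);o[:480,:390]=cv2.resize(f[170:290,230:327+0],(390,480),interpolation=2) if 0 else cv2.resize(f[150:310,230:360],(390,480),interpolation=2)
o[:480,400:]=cv2.resize(t[170:290,255:355],(400,480),interpolation=2);cv2.imwrite("pics/end.png",o);cv2.imwrite("pics/endtop.png",t)
E
```

```text
time: 10.25
tool_pos: [0.5003, 0.3391, 0.0757]
tcp_rot: [0.945, 2.996, 0.0]
contact_force: [-1.4, 0.1, 0.6]
grip_width: 0.0816
gripper_force: 0.0
time: 10.75
tool_pos: [0.4995, 0.3386, 0.1155]
tcp_rot: [-0.944, -2.995, 0.003]
contact_force: [0.5, 0.3, 0.7]
grip_width: 0.0854
gripper_force: 0.0
time: 11.25
tool_pos: [0.5012, 0.3397, 0.2385]
tcp_rot: [0.944, 2.994, 0.005]
contact_force: [0.2, 0.4, -0.1]
grip_width: 0.0852
gripper_force: 0.0
time: 11.75
tool_pos: [0.375, 0.4259, 0.2351]
tcp_rot: [-0.942, -2.996, 0.002]
contact_force: [0.1, 0.2, -0.1]
grip_width: 0.0856
gripper_force: 0.0
```

View pics/end.png

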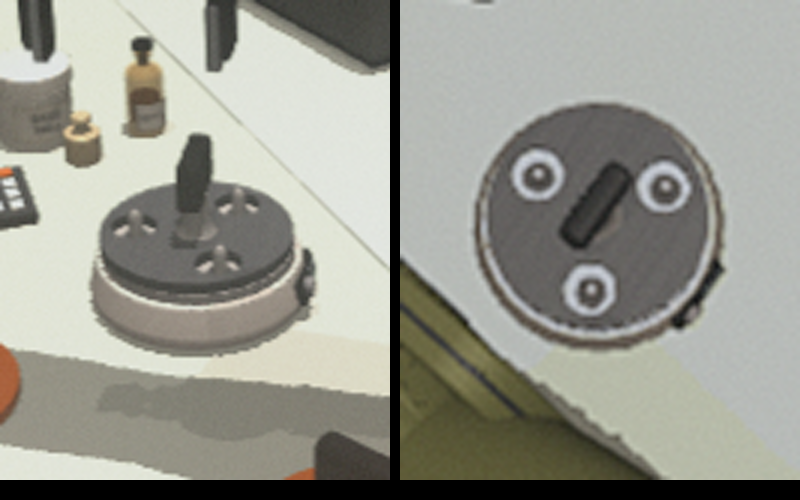

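The platform lies flat on the deck, with the three studs centred in its holes at crop (538,175), (663,187) and (590,290), and the gripper is clear.

```bash
python3 -m handwheel '{"gripper":[0,0,0],"linear":[[0,0,0],[0,0,0],[0,0,0]],"roll":[0,0,0]}' >/dev/null; python3 -c "
from rig import manip
print(manip.close_job())"
```

```text
the job is handed in; nothing more can be done
None
```

The three-hole platform lies flat on the shaker deck with the three studs through its holes, released and with the gripper clear; the four-hole platform was left alone, and the job was handed in at about 12 s.

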